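# Clamp a rack of sample tubes on the bench shaker

## Task

Get the tube rack on the bench shaker ready for shaking: push the rack back between its guides until it is fully home against the back stop, then swing the steel clamp strap over from the left with a finger until its foam pad lies on the tube caps, and then push the orange cam lever all the way down so that it locks the strap. Only push with the fingers, do not pick anything up, and leave the things standing around the shaker alone.

Things in the scene. Friction and masses are not known exactly. Their poses are not given: they have to be found in the camera images.
- shaker: White bench shaker, 260 x 212 mm, fixed to the worktop; housing top at z = 51 mm. Origin: on the worktop under the platform's middle; x axis to its back, y to its left, z up; lengths given 'of the shaker' are in this frame, in mm. Front of the housing x = -145, back x = 115.
- platform (a point): Middle of the aluminium platform's top, at x = 0, y = 0, z = 62 of the shaker; the plate is 196 x 206 mm. Two steel guides, 16 mm high, run fore and aft at y = +-44 and keep the rack on the line y = 0. Left (x = 5, y = 71): hinge post of the strap. Right: rest post (x = 5, y = -66) and the cheek of the cam lever (x = 29, y = -86, up to z = 189).
- back_stop (a point): Middle of the back stop's face (two rubber bumpers on a steel strip 24 mm high), at x = 60.5, y = 0, z = 74 of the shaker; rigid.
- rack: Loose grey foam rack full of red-capped tubes, 121 x 83 x 101 mm, about 0.4 kg, on the platform between the guides, long side fore and aft; foam block 30 mm high, tubes above it. Origin: centre of its underside; its y axis points to the front of the shaker. It starts 17 to 36 mm short of the back stop; fully home its origin is at x = 1 of the shaker.
- rack_front (a point): Middle of the rack's front face, 20 mm above its underside (on the foam block, which is the place to push). Fully home it is at x = -58 mm of the shaker.
- strap_hinge (a point): Hinge axis of the clamp strap (axis along the shaker's x), at shaker x = 5, y = 66, z = 171 mm.
- strap_end (a point): Free end of the steel clamp strap: middle of the end face of its tongue, 145 mm from the hinge. The strap is a plain flat bar 4 mm thick, 26 mm wide up to 118 mm from the hinge, then a tongue 16 mm wide. It has to be pushed on its outer face (the left face while it stands open, the top once it lies over).
- strap (a joint): Clamp strap angle (rad): 0 = level across the rack (clamped), 1.57 = upright, at the start 1.7 to 1.95 (leaning out to the left). It swings in the shaker's y-z plane; a stiff hinge (0.16 N m) holds it wherever it is left. At about 0.045 the pad meets the tube caps and its spring (2500 N/m) pushes back a few N, so that the strap may rise a little when let go; stop at -0.015.
- pad: Sprung blue foam pad under the strap, 46 x 66 x 8 mm, centred 66 mm from the hinge. Origin: middle of its underside. Two dark guide pins, flush with the strap's top at 46 and 86 mm from the hinge, rise 3 mm as the pad is compressed.
- lever_pivot (a point): Pivot of the cam lever (axis along the shaker's y), at shaker x = 29, y = -99, z = 178 mm, in the middle of the handle's width.
- lever_end (a point): Free end of the cam lever's handle, 97 mm from the pivot. The last 52 mm is an orange grip 15 mm wide and 12 mm thick; the rest is dark steel 8 x 7 mm. The handle points to the front of the shaker.
- lever (a joint): Cam lever angle (rad): 0 = fully down, locked (hard stop), grows as it is raised; starts at 1.08 to 1.22. The handle's slope above level is this minus 0.6: it starts 28 to 36 degrees up and ends 34 degrees below level. It stays where it is left; 5 to 10 N down on the grip move it. Its cam nose presses the strap's tongue the last mm down; with the lever down first it keeps the strap from closing.
- cup: Bystander: specimen cup with red lid, 53 mm wide and 59 mm high, on the worktop to the right of the shaker. Origin: centre of its underside.
- amber_bottle: Bystander: amber reagent bottle with white cap, 36 mm wide and 75 mm high, on the worktop to the right of the shaker. Origin: centre of its underside.
- loose_tube: Bystander: red-capped sample tube lying on the worktop to the left of the shaker, 88 x 16 mm. Origin: centre of its underside.
- tape: Bystander: roll of beige tape lying on the worktop to the left of the shaker, 66 mm wide and 19 mm high. Origin: centre of its underside.

How it is judged:
On the way, in this order (a step that is already met when the one before it is completed fails the run):
1. the rack stands fully home against the back stop (within 5 mm) (x of rack in the frame of shaker above -0.004 m and value of joint strap above 0.5 rad and value of joint lever above 0.8 rad), for 0.2 s.
2. the clamp strap is swung over with its pad on the tube caps, the lever still up (value of joint strap below 0.09 rad and value of joint lever above 0.8 rad), for 0.2 s.
3. the cam lever is pushed fully down (value of joint lever below 0.1 rad), for 0.2 s.
At the end, for the whole second after the job is handed in: The rack stands home (within 5 mm of the back stop), upright and at rest; the strap is locked level (joint below 0.02 rad) under the cam lever, which is fully down (below 0.1 rad), and the strap's sprung pad presses on the rack with more than 1.5 N (x of rack in the frame of shaker above -0.004 m and angle between rack's own z axis and vertical below 0.05 rad and value of joint strap below 0.02 rad and value of joint lever below 0.1 rad and contact force between pad and rack above 1.5 N and linear speed of rack below 0.01 m/s); the robot touches nothing.
It fails at once if the rack is lifted off the platform or tipped (z of rack in the frame of shaker above 0.07 m or angle between rack's own z axis and vertical above 0.2 rad).
It fails at once if one of the things around the shaker is moved more than 20 mm or lifted (distance of any of cup, amber_bottle, loose_tube, tape from where it was at the start of the episode above 0.02 m).
It also fails if it takes over 61 s, if anything falls off the work surface, if the arm or the gripper's body presses on something with over 40 N, if the wrist force passes 120 N, or if a joint passes its speed limit or range.

## Robot

A 6-joint arm with a two-finger parallel gripper is mounted at the origin on a cart in front of the work surface, level with it; the furniture and walls round the work are solid. World frame = base frame: x ahead of the robot, y to its left, z up, the work surface at z = 0. Lengths are in m, angles in rad, forces in N, time in s.
With the tool pointing down it reaches from about 0.3 to 0.85 m from the base axis. Payload 4.2 kg.
Tool frame: the origin (TCP) lies midway between the tips of the shut fingers; the grasp point (between the pads) lies 19 mm behind it; z points along the fingers, y is the line along which they close (so a half turn about z gives the same grasp; the last joint's range is limited). The gripper opens to 91 mm and grips with 3 to 60 N. Pads are 32 mm wide; open, the fingers measure 118 mm over their backs; the gripper's body (76 mm by 178 mm) begins 60 mm behind the grasp point.
Start: joints at [-1.146, 0.32, 1.565, -0, 1.257, -0.02], TCP at [0.247, -0.519, 0.214] pointing down, gripper open.
Joint ranges: [-3.11, 3.11], [-0.84, 2.01], [0.21, 2.61], [-1.34, 4.49], [0.05, 2.63], [-2.56, 2.56]. Speed limits (rad/s): [2.57, 2.57, 3.14, 3.14, 3.14, 3.14].

## Interface

Orientations are given as a unit quaternion [w, x, y, z].
In Python, from plant import ctrl gives the robot as it stands.
- The arm moves only by the tool servo_tool, never from a script. Its argument "increments" is a list of rows, each an object of numbers: "gripper": the closure, from -1 (fully open) to 1 (shut), so that 0 is half open; "x", "y", "z": the shift along the tool's x, y, z scaled (see below); "rx", "ry", "rz": the turn, a rotation vector about the tool's x, y, z scaled (see below). In form: [{"gripper": .., "x": .., "y": .., "z": .., "rx": .., "ry": .., "rz": ..}, ...]. A call has 1 to 12 rows; each row shifts and turns the commanded pose from where the row before left it, along the tool's axes as they then stand; what a row does not reach is not made up. The controller multiplies each number of a shift by 50 mm and each number of a turn by 5 degrees. A row lasts 1/8 s, in which the tool goes at most 62.5 mm and 10.7 degrees, less where a joint would pass 70% of its speed; a pose out of reach is approached as far as the arm can. A call with a number of a shift or a turn outside -1 to 1 is refused whole. A call with a gripper value outside its range is refused whole. The fingers move at their own pace and stop on an object; the grip force is fixed at half the most. Time passes only in rows, so rows that do not move let the fingers close. It gives the time, the measured TCP pose, the force, the opening and the grip force at its end, in the units of the state.
- ctrl.state(): the state, without advancing time (a new reading comes with each control period).
- ctrl.read_camera(name): name is "scene" or "top"; returns (picture, depth): 480x640x3 uint8, red, green, blue; 480x640 float32, m along the optical axis (not along the pixel's ray), 0 where there is no reading.
- ctrl.get_calibration(name): a dict with "fx", "fy", "cx", "cy" (pixels), "rvec" (rotation vector, rad) and "tvec" (3), from world to camera coordinates, as OpenCV has them. Camera axes: x right, y down, z forward; pixel columns grow to the right and rows downward; lengths in m; the calibration is good to about 2 mm. A picture is of the moment at which its call begins. get_calibration takes no time and is no camera call.
- ctrl.hand_in(): hands the job in; it is judged then, once.
The state is a dict: "clock": time; "joints": joint angles; "qd": joint speeds; "tau": joint torques, N m; "tool_pos": TCP position; "orientation": TCP orientation; "force": force on the tool from outside, world axes, zero at the start; "torque": the same for the moment, N m; "gripper_width": finger opening in m; "gripper_force": force on a finger pad.
Only numpy, scipy, OpenCV 4.12 (cv2) and the standard library are available. Lean on these libraries where they do the work, as an engineer would, in place of code of your own. Each camera call takes 0.05 s, during which the arm holds its last target. There are 200 camera calls.

## Working session

There is one attempt and no reset: what is moved stays moved. The work goes in short steps, Python scripts to look and compute and a tool call to move; the robot and the scene stay as the last step left them, time stands still between calls to the robot, and variables do not carry over. Pictures are saved under pics/ and viewed, at most 10 in all, crops included, and the job is handed in when it is done.

Besides the shell and the picture viewer there is one more tool, called as a command line: name --argument value ..., lists and objects as JSON in quotes. servo_tool: Moves the arm, as the interface text tells. Shifts and turns lie within -1 to 1; 1 stands for 50 mm of shift or 5 degrees of turn. Its arguments: {"type":"object","properties":{"increments":{"type":"array"}},"required":["increments"]}

```bash
mkdir -p pics; cat > h.py <<'E'
import numpy as np, cv2
from plant import ctrl
from scipy.spatial.transform import Rotation as R
def cam(n):
    p,d=ctrl.read_camera(n); c=ctrl.get_calibration(n)
    Rm=R.from_rotvec(np.ravel(c['rvec'])).as_matrix(); t=np.ravel(c['tvec'])
    v,u=np.mgrid[:480,:640]
    P=np.stack([(u-c['cx'])/c['fx']*d,(v-c['cy'])/c['fy']*d,d],-1)
    W=(P-t)@Rm
    W[d==0]=np.nan
    return p,d,W,c,Rm,t
E
python3 - <<'E'
from h import *
for n in ['scene','top']:
    p,d,W,c,Rm,t=cam(n); cv2.imwrite(f'pics/{n}0.png',p[:,:,::-1]); np.savez(f'{n}0.npz',p=p,d=d,W=W)
    print(n,-Rm.T@t,c['fx'],(d==0).mean())
s=ctrl.state();print(s['tool_pos'],s['orientation'],s['clock'],s['force'])
E
```

```text
scene [0.02994289 0.3695338  0.75886098] 542.9596305500311 0.003857421875
top [0.55263832 0.03544765 1.39120163] 615.8762627715903 0.004026692708333333
[ 0.24723087 -0.51861355  0.21317289] [-8.17967426e-04  9.75371179e-01  2.20568279e-01 -1.66341467e-04] 0.1 [0.26177663 0.06129731 0.70371856]
```

View pics/scene0.png

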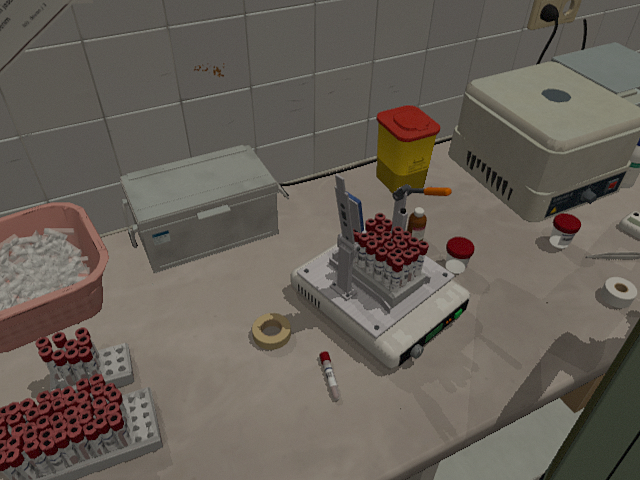

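View pics/top0.png

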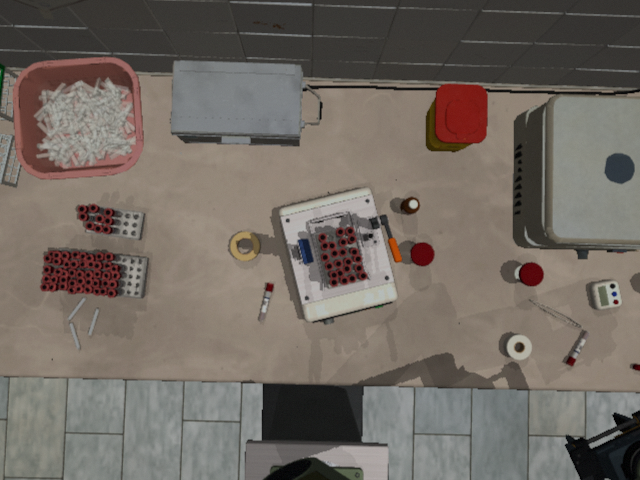

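The top view shows the shaker around (338,255), with its front at the bottom and about 12° of yaw. The rack caps are near (340,257), the strap and pad at (305,250), and the orange grip at (393,250). The cup is at (422,254), the bottle at (411,205), the tape at (245,245) and the loose tube at (266,300).

```bash
cat > m.py <<'E'
from h import *
import sys
def shaker(W):
    # housing outline: everything above z=40mm near the shaker, projected at its measured x,y; use only z 45..66
    z=W[...,2]; m=(z>.043)&(z<.068); m[:, :265]=0; m[:, 402:]=0; m[:180]=0; m[330:]=0
    m=cv2.morphologyEx(m.astype(np.uint8),cv2.MORPH_OPEN,np.ones((3,3)))
    q=W[m>0][:,:2].astype(np.float32)
    r=cv2.minAreaRect(q*1000); return r,q
if __name__=='__main__':
    T=np.load('top0.npz');S=np.load('scene0.npz')
    r,q=shaker(T['W']);print(r)
    (cx,cy),(w,h),a=r
    box=cv2.boxPoints(r);print(box)
    e=[(box[(i+1)%4]-box[i]) for i in range(2)]
    l=max(e,key=np.linalg.norm); l=l/np.linalg.norm(l); l*=np.sign(l[0]); yaw=np.arctan2(l[1],l[0])
    o=np.array([cx,cy])/1000+.015*l   # centre is x=-15
    print('origin',o,'yaw',np.degrees(yaw))
    np.savez('sh.npz',o=o,yaw=yaw)
    Rz=R.from_euler('z',yaw).as_matrix()
    for n,D in(('top',T),('scene',S)):
        W=D['W'];p=D['p'];L=(W-np.r_[o,0])@Rz*1000
        hs=cv2.cvtColor(p,cv2.COLOR_RGB2HSV);H,Sa,V=hs[...,0],hs[...,1],hs[...,2]
        near=(abs(L[...,0])<160)&(abs(L[...,1])<140)&(L[...,2]>55)
        org=near&(H>8)&(H<20)&(Sa>180)&(L[...,2]>150)&(L[...,1]<-70)
        pt=L[org];print(n,'orange',len(pt),pt.mean(0).round(1),np.percentile(pt,[2,98],axis=0).round(1))
        red=near&((H<6)|(H>172))&(Sa>120)&(L[...,2]>140)&(L[...,2]<180)
        pt=L[red];print('caps',len(pt),np.percentile(pt,[1,50,99],axis=0).round(1))
        st=near&(L[...,2]>180)&(L[...,1]>40)
        pt=L[st];print('strap',len(pt),np.percentile(pt,[1,50,99],axis=0).round(1))
        fo=near&(L[...,2]>66)&(L[...,2]<96)&(abs(L[...,1])<38)&(L[...,0]<-20)
        pt=L[fo];print('foam front',len(pt),np.percentile(pt,[1,5,50],axis=0).round(1))
        wh=near&(L[...,2]>58)&(L[...,2]<66);pt=L[wh];print('plate',np.percentile(pt,[.5,50,99.5],axis=0).round(1))
        if n=='scene':
            a=L[st]; lin=np.polyfit(a[:,2],a[:,1],1);print('strap fit y(z)',lin)
E
python3 m.py
```

```text
((573.1904296875, -31.256698608398438), (259.8769836425781, 209.47613525390625), 15.581520080566406)
[[ 419.89368   34.7295 ]
 [ 476.1609  -167.04825]
 [ 726.4872   -97.2429 ]
 [ 670.22     104.53485]]
origin [ 0.58763917 -0.02722756] yaw 15.581522
top orange 175 [-33.8 -97.9 217.8] [[ -55.3 -104.5  205. ]
 [ -11.4  -91.7  227.8]]
caps 1045 [[-74.6 -35.4 148.3]
 [-27.3  -1.2 159.4]
 [ 31.5  37.1 166.5]]
strap 410 [[-16.6  57.  208.2]
 [  5.5  72.6 267.8]
 [ 28.3  94.5 315.4]]
foam front 258 [[-97.2 -34.3  66.4]
 [-87.5 -28.1  67.5]
 [-50.8  -0.3  91.8]]
plate [[-100.4 -102.3   58.1]
 [  -2.5    3.9   62.2]
 [  94.2  102.    65.9]]
scene orange 192 [-38.  -94.6 216.8] [[ -57.8 -101.8  202.1]
 [ -14.4  -90.5  228.7]]
caps 2003 [[-78.  -35.8 142.6]
 [-33.6   4.2 158.5]
 [ 27.5  39.7 165.1]]
strap 1139 [[-19.1  62.  182.2]
 [ -3.3  76.5 248.8]
 [ 16.4  94.9 314.1]]
foam front 494 [[-84.5 -36.2  66.3]
 [-83.  -32.5  68.3]
 [-81.   11.8  91. ]]
plate [[-102.7 -102.    59. ]
 [ -54.6   61.8   63.1]
 [  91.6  102.8   65.9]]
strap fit y(z) [ 0.19980527 28.58962195]
```

Rectangle size (260 x 209) matches the housing, and the plate, strap and lever all sit where they should. The rack front is at x ≈ -83, about 25 mm short of home. I'll shut the fingers, yaw to match the shaker, and tilt the tool forward by 35°.

```bash
cat > go.py <<'E'
# usage: go.py x y z (mm, shaker frame) -> tool-frame shift in units of 50 mm; also state in shaker frame
import sys
from h import *
s=ctrl.state();k=np.load('sh.npz');Rz=R.from_euler('z',float(k['yaw']));o=np.r_[k['o'],0]
w,x,y,z=s['orientation'];T=R.from_quat([x,y,z,w])
print('t',s['clock'],'tcp',(Rz.inv().apply(np.array(s['tool_pos'])-o)*1000).round(1),'F',Rz.inv().apply(s['force']).round(1),'toolz',Rz.inv().apply(T.apply([0,0,1])).round(3),'toolx',Rz.inv().apply(T.apply([1,0,0])).round(3),'w',s['gripper_width'])
a=[float(v) for v in sys.argv[1:]]
for i in range(0,len(a),3):
    d=np.array(a[i:i+3])-(Rz.inv().apply(np.array(s['tool_pos'])-o)*1000 if i==0 else np.array(a[i-3:i]))
    print(a[i:i+3],'units',(T.inv().apply(Rz.apply(d))/50).round(2))
E
true
```

servo_tool --increments '[{"gripper":1,"x":0,"y":0,"z":0,"rx":0,"ry":0,"rz":1},{"gripper":1,"x":0,"y":0,"z":0,"rx":0,"ry":0,"rz":1},{"gripper":1,"x":0,"y":0,"z":0,"rx":0,"ry":1,"rz":0},{"gripper":1,"x":0,"y":0,"z":0,"rx":0,"ry":1,"rz":0},{"gripper":1,"x":0,"y":0,"z":0,"rx":0,"ry":1,"rz":0},{"gripper":1,"x":0,"y":0,"z":0,"rx":0,"ry":1,"rz":0},{"gripper":1,"x":0,"y":0,"z":0,"rx":0,"ry":1,"rz":0},{"gripper":1,"x":0,"y":0,"z":0,"rx":0,"ry":1,"rz":0},{"gripper":1,"x":0,"y":0,"z":0,"rx":0,"ry":1,"rz":0},{"gripper":1,"x":0,"y":0,"z":0,"rx":0,"ry":0,"rz":0}]'

```text
clock: 1.35
tool_pos: [0.2462, -0.519, 0.2125]
orientation: [-0.042, 0.945, 0.127, 0.298]
force: [0.1, -0.9, 0.1]
gripper_width: 0.0006
gripper_force: 0.0
```

```bash
python3 go.py -130 0 200 -120 0 75 -70 0 75
```

```text
t 1.35 tcp [-461.  -382.   212.5] F [-0.1 -0.9  0.1] toolz [ 0.573  0.    -0.819] toolx [ 0.819 -0.005  0.573] w 0.0005745793135564697
[-130.0, 0.0, 200.0] units [ 5.24 -7.66  4.  ]
[-120.0, 0.0, 75.0] units [-1.27  0.01  2.16]
[-70.0, 0.0, 75.0] units [ 0.82 -0.    0.57]
```

servo_tool --increments '[{"gripper":1,"x":0.44,"y":-0.64,"z":0.33},{"gripper":1,"x":0.44,"y":-0.64,"z":0.33},{"gripper":1,"x":0.44,"y":-0.64,"z":0.33},{"gripper":1,"x":0.44,"y":-0.64,"z":0.33},{"gripper":1,"x":0.44,"y":-0.64,"z":0.33},{"gripper":1,"x":0.44,"y":-0.64,"z":0.33},{"gripper":1,"x":0.44,"y":-0.64,"z":0.33},{"gripper":1,"x":0.44,"y":-0.64,"z":0.33},{"gripper":1,"x":0.44,"y":-0.64,"z":0.33},{"gripper":1,"x":0.44,"y":-0.64,"z":0.33},{"gripper":1,"x":0.44,"y":-0.64,"z":0.33},{"gripper":1,"x":0.4,"y":-0.62,"z":0.37}]'

```text
schema error: expected keys gripper, x, y, z, rx, ry, rz
```

```bash
python3 go.py -120 0 76 -102 0 76
```

```text
t 1.35 tcp [-461.  -382.   212.5] F [-0.1 -0.9  0.1] toolz [ 0.573  0.    -0.819] toolx [ 0.819 -0.005  0.573] w 0.0005745793135564697
[-120.0, 0.0, 76.0] units [ 3.99 -7.66  6.15]
[-102.0, 0.0, 76.0] units [ 0.29 -0.    0.21]
```

servo_tool --increments '[{"gripper":1,"x":0.44,"y":-0.64,"z":0.33,"rx":0,"ry":0,"rz":0},{"gripper":1,"x":0.44,"y":-0.64,"z":0.33,"rx":0,"ry":0,"rz":0},{"gripper":1,"x":0.44,"y":-0.64,"z":0.33,"rx":0,"ry":0,"rz":0},{"gripper":1,"x":0.44,"y":-0.64,"z":0.33,"rx":0,"ry":0,"rz":0},{"gripper":1,"x":0.44,"y":-0.64,"z":0.33,"rx":0,"ry":0,"rz":0},{"gripper":1,"x":0.44,"y":-0.64,"z":0.33,"rx":0,"ry":0,"rz":0},{"gripper":1,"x":0.44,"y":-0.64,"z":0.33,"rx":0,"ry":0,"rz":0},{"gripper":1,"x":0.44,"y":-0.64,"z":0.33,"rx":0,"ry":0,"rz":0},{"gripper":1,"x":0.44,"y":-0.64,"z":0.33,"rx":0,"ry":0,"rz":0},{"gripper":1,"x":0.44,"y":-0.64,"z":0.33,"rx":0,"ry":0,"rz":0},{"gripper":1,"x":0.44,"y":-0.64,"z":0.33,"rx":0,"ry":0,"rz":0},{"gripper":1,"x":0.4,"y":-0.62,"z":0.37,"rx":0,"ry":0,"rz":0}]'

```text
clock: 2.85
tool_pos: [0.4633, -0.0603, 0.2015]
orientation: [-0.04, 0.945, 0.129, 0.299]
force: [0.6, -0.8, -0.6]
gripper_width: 0.0005
gripper_force: 0.0
```

```bash
python3 go.py -120 0 76 -102 0 76
```

```text
t 2.85 tcp [-128.6    1.5  201.5] F [ 0.4 -0.9 -0.6] toolz [ 0.575 -0.002 -0.818] toolx [0.818 0.    0.575] w 0.0005194500486445361
[-120.0, 0.0, 76.0] units [-1.3   0.03  2.15]
[-102.0, 0.0, 76.0] units [ 0.29 -0.    0.21]
```

servo_tool --increments '[{"gripper":1,"x":-0.33,"y":0.03,"z":0.54,"rx":0,"ry":0,"rz":0},{"gripper":1,"x":-0.33,"y":0,"z":0.54,"rx":0,"ry":0,"rz":0},{"gripper":1,"x":-0.33,"y":0,"z":0.54,"rx":0,"ry":0,"rz":0},{"gripper":1,"x":-0.31,"y":0,"z":0.53,"rx":0,"ry":0,"rz":0},{"gripper":1,"x":0.15,"y":0,"z":0.1,"rx":0,"ry":0,"rz":0},{"gripper":1,"x":0.15,"y":0,"z":0.1,"rx":0,"ry":0,"rz":0},{"gripper":1,"x":0,"y":0,"z":0,"rx":0,"ry":0,"rz":0}]'

```text
clock: 3.72
tool_pos: [0.4904, -0.0563, 0.0787]
orientation: [-0.04, 0.944, 0.13, 0.3]
force: [0.3, 0.5, -0.6]
gripper_width: 0.0005
gripper_force: 0.0
```

```bash
python3 go.py -72 0 76; python3 -c "
from h import *
p=cam('scene')[0]; cv2.imwrite('pics/s1.png',cv2.resize(p[160:380,260:500,::-1],None,fx=2.5,fy=2.5))"
```

```text
t 3.725 tcp [-101.5   -1.8   78.7] F [ 0.5  0.4 -0.6] toolz [ 0.577 -0.002 -0.817] toolx [0.817 0.001 0.577] w 0.0005475971466916571
[-72.0, 0.0, 76.0] units [ 0.45 -0.04  0.38]
```

View pics/s1.png

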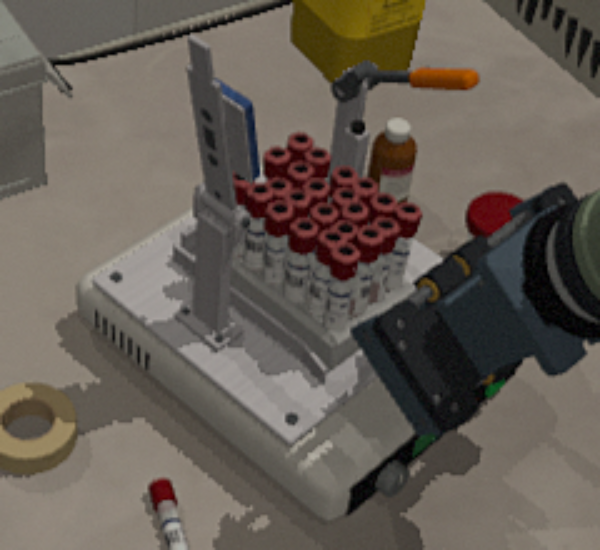

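The fingers are just in front of the foam block and the gripper body is clear of the caps (crop ~(360,330)). Next I push.

servo_tool --increments '[{"gripper":1,"x":0.06,"y":-0.02,"z":0.08,"rx":0,"ry":0,"rz":0},{"gripper":1,"x":0.07,"y":-0.02,"z":0.06,"rx":0,"ry":0,"rz":0},{"gripper":1,"x":0.07,"y":0,"z":0.05,"rx":0,"ry":0,"rz":0},{"gripper":1,"x":0.07,"y":0,"z":0.05,"rx":0,"ry":0,"rz":0},{"gripper":1,"x":0.07,"y":0,"z":0.05,"rx":0,"ry":0,"rz":0},{"gripper":1,"x":0.0,"y":0,"z":0.0,"rx":0,"ry":0,"rz":0}]'

```text
clock: 4.53
tool_pos: [0.5089, -0.0484, 0.0747]
orientation: [-0.041, 0.945, 0.129, 0.298]
force: [-4.7, -1.3, 4.2]
gripper_width: 0.0002
gripper_force: 2.6
```

```bash
python3 go.py -72 0 76
```

```text
t 4.525 tcp [-81.5   0.8  74.7] F [-4.9  0.   4.2] toolz [ 0.574 -0.001 -0.819] toolx [ 0.819 -0.001  0.574] w 0.00021335793877850183
[-72.0, 0.0, 76.0] units [0.17 0.01 0.09]
```

servo_tool --increments '[{"gripper":1,"x":0.1,"y":0,"z":0.03,"rx":0,"ry":0,"rz":0},{"gripper":1,"x":0.07,"y":0,"z":0.05,"rx":0,"ry":0,"rz":0},{"gripper":1,"x":0.0,"y":0,"z":0.0,"rx":0,"ry":0,"rz":0}]'

```text
clock: 4.9
tool_pos: [0.518, -0.046, 0.0758]
orientation: [-0.041, 0.945, 0.129, 0.298]
force: [-3.4, -2.0, -0.7]
gripper_width: 0.0009
gripper_force: 1.8
```

servo_tool --increments '[{"gripper":1,"x":0.04,"y":0,"z":0.03,"rx":0,"ry":0,"rz":0},{"gripper":1,"x":0.0,"y":0,"z":0.0,"rx":0,"ry":0,"rz":0}]'

```text
clock: 5.15
tool_pos: [0.5187, -0.0458, 0.0754]
orientation: [-0.04, 0.945, 0.128, 0.297]
force: [-13.1, -4.6, 6.2]
gripper_width: 0.0008
gripper_force: 7.2
```

```bash
python3 go.py -72 0 76
```

```text
t 5.15 tcp [-71.4   0.6  75.4] F [-13.9  -0.9   6.2] toolz [ 0.572 -0.002 -0.821] toolx [ 0.821 -0.002  0.572] w 0.000823586770407481
[-72.0, 0.0, 76.0] units [-0.    0.01 -0.02]
```

The force jumped to 14 N with almost no motion and TCP x is -71, as predicted for home. I'll press slightly more, back off and rise.

servo_tool --increments '[{"gripper":1,"x":0.03,"y":0,"z":0.02,"rx":0,"ry":0,"rz":0},{"gripper":1,"x":0.0,"y":0,"z":0.0,"rx":0,"ry":0,"rz":0},{"gripper":1,"x":-0.2,"y":0,"z":-0.14,"rx":0,"ry":0,"rz":0},{"gripper":1,"x":-0.4,"y":0,"z":-0.28,"rx":0,"ry":0,"rz":0},{"gripper":1,"x":-0.4,"y":0,"z":-0.28,"rx":0,"ry":0,"rz":0},{"gripper":1,"x":0.4,"y":0,"z":-0.57,"rx":0,"ry":0,"rz":0},{"gripper":1,"x":0.4,"y":0,"z":-0.57,"rx":0,"ry":0,"rz":0},{"gripper":1,"x":0.4,"y":0,"z":-0.57,"rx":0,"ry":0,"rz":0},{"gripper":1,"x":0.4,"y":0,"z":-0.57,"rx":0,"ry":0,"rz":0},{"gripper":1,"x":0.4,"y":0,"z":-0.57,"rx":0,"ry":0,"rz":0},{"gripper":1,"x":0.4,"y":0,"z":-0.57,"rx":0,"ry":0,"rz":0},{"gripper":1,"x":0.4,"y":0,"z":-0.57,"rx":0,"ry":0,"rz":0}]'

```text
clock: 6.65
tool_pos: [0.4639, -0.0605, 0.3164]
orientation: [-0.042, 0.944, 0.129, 0.299]
force: [1.3, 0.3, -0.2]
gripper_width: 0.0002
gripper_force: 0.0
```

```bash
python3 go.py; python3 -c "
from h import *
p,d,W,c,Rm,t=cam('scene');k=np.load('sh.npz');L=(W-np.r_[k['o'],0])@R.from_euler('z',float(k['yaw'])).as_matrix()*1000
fo=(L[...,2]>66)&(L[...,2]<96)&(abs(L[...,1])<38)&(L[...,0]<-20)&(L[...,0]>-130)
pt=L[fo];print('foam front',len(pt),np.percentile(pt,[1,5,50],axis=0).round(1))
hs=cv2.cvtColor(p,cv2.COLOR_RGB2HSV);H,Sa=hs[...,0],hs[...,1]
red=((H<6)|(H>172))&(Sa>120)&(L[...,2]>140)&(L[...,2]<180)&(abs(L[...,0])<140)&(abs(L[...,1])<60)
print('caps',np.percentile(L[red],[1,50,99],axis=0).round(1))"
```

```text
t 6.65 tcp [-128.1    1.2  316.4] F [ 1.4 -0.  -0.2] toolz [ 0.576  0.002 -0.817] toolx [ 0.817 -0.001  0.576] w 0.00024111652693651053
foam front 458 [[-76.6 -36.4  66.1]
 [-60.  -32.   67.7]
 [-57.9   5.6  89.4]]
caps [[-54.9 -35.2 142.7]
 [-17.    2.3 158.6]
 [ 46.9  39.2 165.2]]
```

Rack front is now at x ≈ -58, so it is home. Next I bring the tool upright and go to the left of the strap.

servo_tool --increments '[{"gripper":1,"x":0,"y":-0.5,"z":0,"rx":0,"ry":-1,"rz":0},{"gripper":1,"x":0,"y":-0.5,"z":0,"rx":0,"ry":-1,"rz":0},{"gripper":1,"x":0,"y":-0.5,"z":0,"rx":0,"ry":-1,"rz":0},{"gripper":1,"x":0,"y":-0.5,"z":0,"rx":0,"ry":-1,"rz":0},{"gripper":1,"x":0,"y":-0.5,"z":0,"rx":0,"ry":-1,"rz":0},{"gripper":1,"x":0,"y":0,"z":0,"rx":0,"ry":-1,"rz":0},{"gripper":1,"x":0,"y":0,"z":0,"rx":0,"ry":-1,"rz":0},{"gripper":1,"x":0,"y":0,"z":0,"rx":0,"ry":0,"rz":0}]'

```text
clock: 7.7
tool_pos: [0.4315, 0.0603, 0.3144]
orientation: [-0.002, 0.991, 0.136, 0.001]
force: [-1.7, 0.7, 0.2]
gripper_width: 0.0004
gripper_force: 0.0
```

```bash
python3 go.py 5 130 310 5 130 265
```

```text
t 7.7 tcp [-126.9  126.2  314.4] F [-1.4  1.1  0.2] toolz [ 0.002  0.003 -1.   ] toolx [1.    0.001 0.002] w 0.0004009588155807079
[5.0, 130.0, 310.0] units [ 2.64 -0.07  0.09]
[5.0, 130.0, 265.0] units [-0.   0.   0.9]
```

servo_tool --increments '[{"gripper":1,"x":0.66,"y":-0.07,"z":0.02,"rx":0,"ry":0,"rz":0},{"gripper":1,"x":0.66,"y":0,"z":0.02,"rx":0,"ry":0,"rz":0},{"gripper":1,"x":0.66,"y":0,"z":0.02,"rx":0,"ry":0,"rz":0},{"gripper":1,"x":0.66,"y":0,"z":0.02,"rx":0,"ry":0,"rz":0},{"gripper":1,"x":0,"y":0,"z":0.45,"rx":0,"ry":0,"rz":0},{"gripper":1,"x":0,"y":0,"z":0.45,"rx":0,"ry":0,"rz":0},{"gripper":1,"x":0,"y":0,"z":0,"rx":0,"ry":0,"rz":0}]'

```text
clock: 8.57
tool_pos: [0.5553, 0.0981, 0.2648]
orientation: [-0.001, 0.991, 0.135, -0.0]
force: [0.2, -0.5, 0.1]
gripper_width: 0.0003
gripper_force: 0.0
```

```bash
python3 go.py 5 130 265; python3 -c "
from h import *
p=cam('scene')[0]; cv2.imwrite('pics/s2.png',cv2.resize(p[100:380,230:510,::-1],None,fx=2,fy=2))"
```

```text
t 8.575 tcp [  2.5 129.4 264.8] F [ 0.  -0.5  0.1] toolz [-0.001  0.003 -1.   ] toolx [ 1.    -0.    -0.001] w 0.0003394844104573486
[5.0, 130.0, 265.0] units [ 0.05 -0.01 -0.  ]
```

View pics/s2.png

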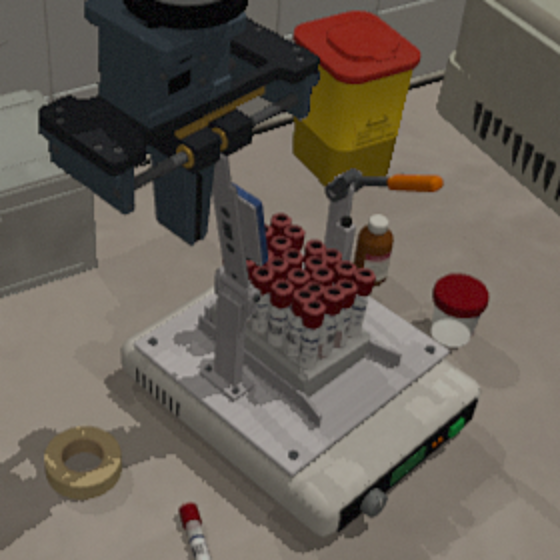

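Fingers are to the left of the strap at crop (180,210), with the body above its end. I swing it over along the arc in stages.

servo_tool --increments '[{"gripper":1,"x":0.05,"y":0.24,"z":0,"rx":0,"ry":0,"rz":0},{"gripper":1,"x":0,"y":0.24,"z":0,"rx":0,"ry":0,"rz":0},{"gripper":1,"x":0,"y":0.24,"z":0,"rx":0,"ry":0,"rz":0},{"gripper":1,"x":0,"y":0.24,"z":0,"rx":0,"ry":0,"rz":0},{"gripper":1,"x":0,"y":0.25,"z":0,"rx":0,"ry":0,"rz":0},{"gripper":1,"x":0,"y":0.25,"z":0,"rx":0,"ry":0,"rz":0},{"gripper":1,"x":0,"y":0,"z":0,"rx":0,"ry":0,"rz":0}]'

```text
clock: 9.5
tool_pos: [0.5789, 0.0276, 0.2656]
orientation: [-0.001, 0.991, 0.135, 0.001]
force: [0.1, 0.4, -0.2]
gripper_width: 0.0005
gripper_force: 0.0
```

```bash
python3 go.py 5 56 265
```

```text
t 9.5 tcp [  6.3  55.2 265.6] F [ 0.2  0.3 -0.2] toolz [ 0.002  0.001 -1.   ] toolx [ 1.    -0.001  0.002] w 0.0005187207124243398
[5.0, 56.0, 265.0] units [-0.03 -0.02  0.01]
```

servo_tool --increments '[{"gripper":1,"x":0,"y":0.26,"z":0.06,"rx":0,"ry":0,"rz":0},{"gripper":1,"x":0,"y":0.26,"z":0.06,"rx":0,"ry":0,"rz":0},{"gripper":1,"x":0,"y":0.24,"z":0.13,"rx":0,"ry":0,"rz":0},{"gripper":1,"x":0,"y":0.24,"z":0.13,"rx":0,"ry":0,"rz":0},{"gripper":1,"x":0,"y":0,"z":0,"rx":0,"ry":0,"rz":0}]'

```text
clock: 10.12
tool_pos: [0.5923, -0.0206, 0.246]
orientation: [-0.001, 0.991, 0.135, 0.001]
force: [-0.1, 0.3, -0.9]
gripper_width: -0.0
gripper_force: 0.0
```

```bash
python3 go.py 5 -14.8 227.7; python3 -c "
from h import *
p=cam('scene')[0]; cv2.imwrite('pics/s3.png',cv2.resize(p[100:380,230:510,::-1],None,fx=2,fy=2))"
```

```text
t 10.125 tcp [  6.3   5.2 246. ] F [ 0.   0.3 -0.9] toolz [ 0.001  0.001 -1.   ] toolx [ 1.    -0.001  0.001] w -2.489348988045023e-05
[5.0, -14.8, 227.7] units [-0.03  0.4   0.37]
```

View pics/s3.png

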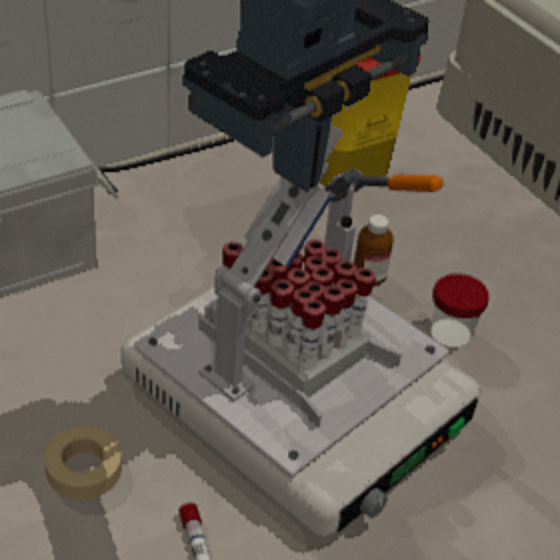

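The strap follows and is at roughly 45° (finger at crop (300,170)). I continue down.

servo_tool --increments '[{"gripper":1,"x":-0.03,"y":0.2,"z":0.18,"rx":0,"ry":0,"rz":0},{"gripper":1,"x":0,"y":0.2,"z":0.19,"rx":0,"ry":0,"rz":0},{"gripper":1,"x":0,"y":0.16,"z":0.25,"rx":0,"ry":0,"rz":0},{"gripper":1,"x":0,"y":0.16,"z":0.25,"rx":0,"ry":0,"rz":0},{"gripper":1,"x":0,"y":0.06,"z":0.2,"rx":0,"ry":0,"rz":0},{"gripper":1,"x":0,"y":0.06,"z":0.18,"rx":0,"ry":0,"rz":0},{"gripper":1,"x":0,"y":0,"z":0,"rx":0,"ry":0,"rz":0}]'

```text
clock: 11.05
tool_pos: [0.6019, -0.0602, 0.1835]
orientation: [-0.001, 0.991, 0.136, 0.0]
force: [-0.0, 0.1, 0.0]
gripper_width: 0.0003
gripper_force: 0.0
```

```bash
python3 go.py 5 -37.5 173
```

```text
t 11.05 tcp [  4.9 -35.6 183.5] F [-0.   0.1  0. ] toolz [ 0.001  0.002 -1.   ] toolx [1.    0.    0.001] w 0.00031050865397856214
[5.0, -37.5, 173.0] units [0.   0.04 0.21]
```

servo_tool --increments '[{"gripper":1,"x":0,"y":0.06,"z":0.08,"rx":0,"ry":0,"rz":0},{"gripper":1,"x":0,"y":0,"z":0.06,"rx":0,"ry":0,"rz":0},{"gripper":1,"x":0,"y":0,"z":0.05,"rx":0,"ry":0,"rz":0},{"gripper":1,"x":0,"y":0,"z":0,"rx":0,"ry":0,"rz":0}]'

```text
clock: 11.55
tool_pos: [0.6034, -0.063, 0.1751]
orientation: [-0.001, 0.991, 0.136, 0.002]
force: [0.5, -0.7, 2.1]
gripper_width: 0.0005
gripper_force: 0.9
```

servo_tool --increments '[{"gripper":1,"x":0,"y":0,"z":0.03,"rx":0,"ry":0,"rz":0},{"gripper":1,"x":0,"y":0,"z":0,"rx":0,"ry":0,"rz":0}]'

```text
clock: 11.8
tool_pos: [0.6034, -0.063, 0.1738]
orientation: [-0.001, 0.991, 0.136, 0.002]
force: [1.3, -0.9, 4.6]
gripper_width: 0.0005
gripper_force: 2.0
```

Force is climbing as the pad spring compresses. A little more.

servo_tool --increments '[{"gripper":1,"x":0,"y":0,"z":0.03,"rx":0,"ry":0,"rz":0},{"gripper":1,"x":0,"y":0,"z":0.02,"rx":0,"ry":0,"rz":0},{"gripper":1,"x":0,"y":0,"z":0,"rx":0,"ry":0,"rz":0},{"gripper":1,"x":0,"y":0,"z":0,"rx":0,"ry":0,"rz":0}]'

```text
clock: 12.3
tool_pos: [0.6034, -0.0631, 0.1722]
orientation: [-0.001, 0.991, 0.136, 0.002]
force: [-0.6, -2.1, 9.4]
gripper_width: 0.0004
gripper_force: 4.2
```

```bash
python3 go.py
```

```text
t 12.3 tcp [  5.6 -38.8 172.2] F [-1.1 -1.8  9.4] toolz [ 0.004  0.001 -1.   ] toolx [1.    0.    0.004] w 0.0003871846748289586
```

servo_tool --increments '[{"gripper":1,"x":0,"y":0,"z":-0.1,"rx":0,"ry":0,"rz":0},{"gripper":1,"x":0,"y":0,"z":-0.5,"rx":0,"ry":0,"rz":0},{"gripper":1,"x":0,"y":0,"z":-0.5,"rx":0,"ry":0,"rz":0},{"gripper":1,"x":0,"y":0,"z":-0.5,"rx":0,"ry":0,"rz":0},{"gripper":1,"x":-0.2,"y":0,"z":-0.5,"rx":0,"ry":0,"rz":0},{"gripper":1,"x":-0.4,"y":0.6,"z":0,"rx":0,"ry":0,"rz":0},{"gripper":1,"x":-0.4,"y":0.6,"z":0,"rx":0,"ry":0,"rz":0},{"gripper":1,"x":0,"y":0,"z":0,"rx":0,"ry":0,"rz":0}]'

```text
clock: 13.3
tool_pos: [0.5696, -0.1355, 0.2748]
orientation: [-0.002, 0.991, 0.134, 0.0]
force: [-0.3, 0.8, -0.0]
gripper_width: 0.0003
gripper_force: 0.0
```

```bash
python3 go.py -45 -99 245; python3 -c "
from h import *
p,d,W,c,Rm,t=cam('scene'); cv2.imwrite('pics/s4.png',cv2.resize(p[100:380,230:510,::-1],None,fx=2,fy=2))
k=np.load('sh.npz');L=(W-np.r_[k['o'],0])@R.from_euler('z',float(k['yaw'])).as_matrix()*1000
m=(abs(L[...,0]-3)<9)&(L[...,1]>-40)&(L[...,1]<50)&(L[...,2]>155)&(L[...,2]<200)
a=L[m];print(len(a),'strap top z(y)',np.polyfit(a[:,1],a[:,2],1),np.median(a,0))
hs=cv2.cvtColor(p,cv2.COLOR_RGB2HSV);H,Sa=hs[...,0],hs[...,1]
g=(H>8)&(H<20)&(Sa>180)&(L[...,2]>150)&(L[...,1]<-70)&(L[...,1]>-130)&(abs(L[...,0])<120)
print(g.sum(),np.percentile(L[g],[2,50,98],axis=0))"
```

```text
t 13.3 tcp [-46.5 -99.5 274.8] F [-0.   0.9 -0. ] toolz [ 0.001  0.003 -1.   ] toolx [ 1.    -0.003  0.001] w 0.0003176203805560909
[-45.0, -99.0, 245.0] units [ 0.03 -0.01  0.6 ]
413 strap top z(y) [-2.34697735e-02  1.74368658e+02] [  2.18095556   7.74614561 174.43414908]
212 [[ -78.61387006 -106.80529655  201.48209414]
 [ -42.05875684  -93.56690363  219.05731677]
 [ -14.53592053  -74.42704105  460.72978912]]
```

View pics/s4.png

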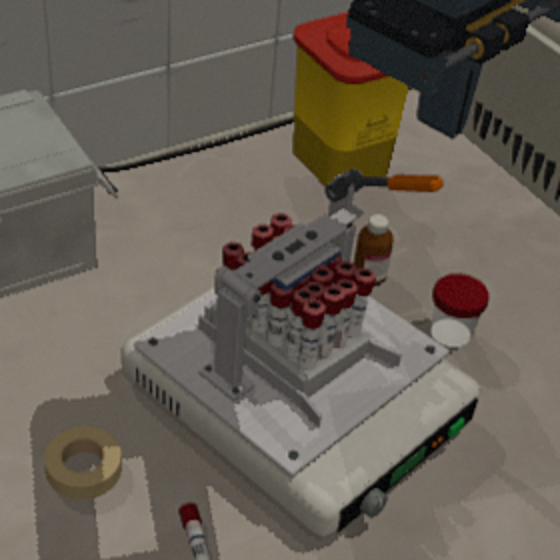

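The strap lies level at about 0.02 rad, the lever is still up at crop (385,183), and the tool is above the grip. Now I press down.

servo_tool --increments '[{"gripper":1,"x":0,"y":0,"z":0.3,"rx":0,"ry":0,"rz":0},{"gripper":1,"x":0,"y":0,"z":0.3,"rx":0,"ry":0,"rz":0},{"gripper":1,"x":0,"y":0,"z":0.2,"rx":0,"ry":0,"rz":0},{"gripper":1,"x":0,"y":0,"z":0.2,"rx":0,"ry":0,"rz":0},{"gripper":1,"x":0,"y":0,"z":0.2,"rx":0,"ry":0,"rz":0},{"gripper":1,"x":0,"y":0,"z":0.2,"rx":0,"ry":0,"rz":0},{"gripper":1,"x":0,"y":0,"z":0,"rx":0,"ry":0,"rz":0}]'

```text
clock: 14.22
tool_pos: [0.5712, -0.134, 0.2047]
orientation: [-0.001, 0.991, 0.135, 0.001]
force: [-0.5, 0.4, 0.2]
gripper_width: 0.0001
gripper_force: 0.0
```

```bash
python3 go.py -46 -99 155
```

```text
t 14.225 tcp [-44.5 -98.4 204.7] F [-0.3  0.5  0.2] toolz [ 0.003  0.002 -1.   ] toolx [ 1.    -0.     0.003] w 0.00011916931836588343
[-46.0, -99.0, 155.0] units [-0.03  0.01  0.99]
```

servo_tool --increments '[{"gripper":1,"x":-0.03,"y":0,"z":0.2,"rx":0,"ry":0,"rz":0},{"gripper":1,"x":0,"y":0,"z":0.2,"rx":0,"ry":0,"rz":0},{"gripper":1,"x":0,"y":0,"z":0.2,"rx":0,"ry":0,"rz":0},{"gripper":1,"x":0,"y":0,"z":0.2,"rx":0,"ry":0,"rz":0},{"gripper":1,"x":0,"y":0,"z":0,"rx":0,"ry":0,"rz":0}]'

```text
clock: 14.85
tool_pos: [0.5697, -0.1341, 0.1646]
orientation: [-0.001, 0.991, 0.136, 0.001]
force: [-0.1, 0.6, 0.6]
gripper_width: 0.0008
gripper_force: 0.0
```

```bash
python3 go.py -46 -99 146; python3 -c "
from h import *
p=cam('scene')[0]; cv2.imwrite('pics/s5.png',cv2.resize(p[100:380,230:510,::-1],None,fx=2,fy=2))"
```

```text
t 14.85 tcp [-46.  -98.2 164.6] F [0.1 0.6 0.6] toolz [ 0.002  0.003 -1.   ] toolx [1.    0.    0.002] w 0.0008344959994511446
[-46.0, -99.0, 146.0] units [-0.    0.02  0.37]
```

View pics/s5.png

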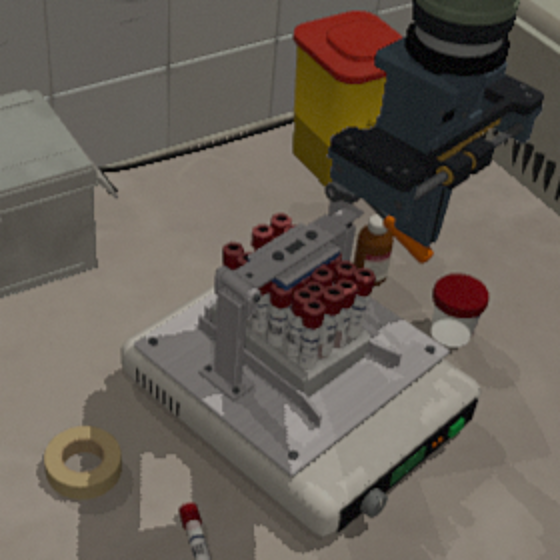

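The lever is following (grip at crop (410,240), now below level). I press the last part to the hard stop.

servo_tool --increments '[{"gripper":1,"x":0,"y":0,"z":0.12,"rx":0,"ry":0,"rz":0},{"gripper":1,"x":0,"y":0,"z":0.12,"rx":0,"ry":0,"rz":0},{"gripper":1,"x":0,"y":0,"z":0.06,"rx":0,"ry":0,"rz":0},{"gripper":1,"x":0,"y":0,"z":0,"rx":0,"ry":0,"rz":0}]'

```text
clock: 15.4
tool_pos: [0.5694, -0.1345, 0.1503]
orientation: [-0.001, 0.991, 0.136, 0.001]
force: [0.6, -0.1, 1.6]
gripper_width: 0.0004
gripper_force: 0.8
```

servo_tool --increments '[{"gripper":1,"x":0,"y":0,"z":0.06,"rx":0,"ry":0,"rz":0},{"gripper":1,"x":0,"y":0,"z":0,"rx":0,"ry":0,"rz":0}]'

```text
clock: 15.65
tool_pos: [0.5695, -0.1345, 0.1474]
orientation: [-0.001, 0.991, 0.136, 0.001]
force: [0.0, -0.6, 2.7]
gripper_width: 0.0005
gripper_force: 1.1
```

servo_tool --increments '[{"gripper":1,"x":0,"y":0,"z":0.06,"rx":0,"ry":0,"rz":0},{"gripper":1,"x":0,"y":0,"z":0,"rx":0,"ry":0,"rz":0}]'

```text
clock: 15.9
tool_pos: [0.57, -0.1344, 0.145]
orientation: [-0.001, 0.991, 0.136, 0.002]
force: [0.5, 0.4, 5.7]
gripper_width: 0.0004
gripper_force: 2.1
```

servo_tool --increments '[{"gripper":1,"x":0,"y":0,"z":0.04,"rx":0,"ry":0,"rz":0},{"gripper":1,"x":0,"y":0,"z":0,"rx":0,"ry":0,"rz":0}]'

```text
clock: 16.15
tool_pos: [0.5703, -0.1344, 0.1444]
orientation: [-0.001, 0.991, 0.136, 0.002]
force: [-1.0, -0.3, 12.1]
gripper_width: 0.0006
gripper_force: 5.2
```

servo_tool --increments '[{"gripper":1,"x":0,"y":0,"z":0.05,"rx":0,"ry":0,"rz":0},{"gripper":1,"x":0,"y":0,"z":0,"rx":0,"ry":0,"rz":0},{"gripper":1,"x":0,"y":0,"z":0,"rx":0,"ry":0,"rz":0}]'

```text
clock: 16.52
tool_pos: [0.5706, -0.1344, 0.1438]
orientation: [-0.0, 0.991, 0.136, 0.003]
force: [-3.3, 1.5, 19.7]
gripper_width: 0.0004
gripper_force: 9.3
```

servo_tool --increments '[{"gripper":1,"x":0,"y":0,"z":-0.2,"rx":0,"ry":0,"rz":0},{"gripper":1,"x":0,"y":0,"z":-0.5,"rx":0,"ry":0,"rz":0},{"gripper":1,"x":0,"y":0,"z":-0.8,"rx":0,"ry":0,"rz":0},{"gripper":1,"x":-0.3,"y":0.3,"z":-0.8,"rx":0,"ry":0,"rz":0},{"gripper":1,"x":-0.5,"y":0.5,"z":-0.5,"rx":0,"ry":0,"rz":0},{"gripper":1,"x":-0.5,"y":0.5,"z":0,"rx":0,"ry":0,"rz":0},{"gripper":1,"x":0,"y":0,"z":0,"rx":0,"ry":0,"rz":0}]'

```text
clock: 17.4
tool_pos: [0.5227, -0.2162, 0.2791]
orientation: [-0.001, 0.991, 0.134, 0.0]
force: [-0.3, -0.1, -0.7]
gripper_width: 0.0005
gripper_force: 0.0
```

```bash
python3 go.py; python3 -c "
from h import *
p,d,W,c,Rm,t=cam('scene'); cv2.imwrite('pics/s6.png',cv2.resize(p[100:380,230:510,::-1],None,fx=2,fy=2))
k=np.load('sh.npz');L=(W-np.r_[k['o'],0])@R.from_euler('z',float(k['yaw'])).as_matrix()*1000
m=(abs(L[...,0]-3)<9)&(L[...,1]>-40)&(L[...,1]<50)&(L[...,2]>155)&(L[...,2]<200)
a=L[m];print(len(a),'strap top z(y)',np.polyfit(a[:,1],a[:,2],1),np.median(a,0))
hs=cv2.cvtColor(p,cv2.COLOR_RGB2HSV);H,Sa=hs[...,0],hs[...,1]
g=(H>8)&(H<20)&(Sa>180)&(L[...,2]>100)&(L[...,2]<200)&(L[...,1]<-80)&(L[...,1]>-115)&(abs(L[...,0])<80)
a=L[g];print(g.sum(),np.percentile(a,[2,50,98],axis=0),'slope',np.degrees(np.arctan(np.polyfit(a[:,0],a[:,2],1)[0])))
fo=(L[...,2]>66)&(L[...,2]<90)&(abs(L[...,1])<38)&(L[...,0]<-20)&(L[...,0]>-130);print('front',np.percentile(L[fo][:,0],[5,50]))"
```

```text
t 17.4 tcp [-113.3 -164.6  279.1] F [-0.3 -0.  -0.7] toolz [ 0.001  0.003 -1.   ] toolx [ 1.    -0.003  0.001] w 0.0004960820910148508
412 strap top z(y) [-2.55920097e-02  1.74211547e+02] [  1.93373144   8.59193093 174.43280418]
242 [[ -52.06847228 -105.26670826  127.19891611]
 [ -31.40473658  -95.59541296  142.14285742]
 [ -12.02734863  -91.11967444  156.32669727]] slope 32.42145728859352
front [-60.21148215 -58.55163663]
```

View pics/s6.png

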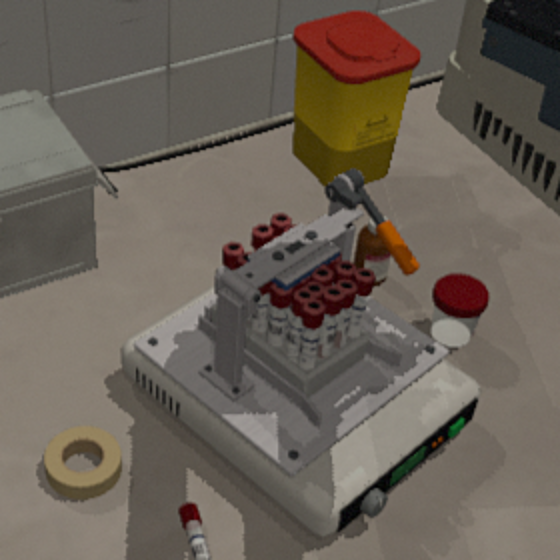

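The lever is down (slope 32° against 34° at the stop) and the rack front is at -58.5. The strap's slope reads 0.026, so I check it against the platform, which should read level, using both cameras.

```bash
python3 -c "
from h import *
k=np.load('sh.npz')
for n in ['scene','top']:
  Ls=[]
  for i in range(6):
    p,d,W,c,Rm,t=cam(n);Ls.append((W-np.r_[k['o'],0])@R.from_euler('z',float(k['yaw'])).as_matrix()*1000)
  L=np.nanmean(Ls,0)
  def fit(m,name):
    a=L[m];f,_,_,_=np.linalg.lstsq(np.c_[a[:,0],a[:,1],np.ones(len(a))],a[:,2],rcond=None);print(n,name,len(a),f.round(4),'res',np.std(a[:,2]-np.c_[a[:,0],a[:,1],np.ones(len(a))]@f).round(2))
  fit((abs(L[...,2]-62)<4)&(abs(L[...,0])<95)&(abs(L[...,1])<98),'plate')
  fit((abs(L[...,2]-174)<5)&(abs(L[...,0]-3)<9)&(L[...,1]>-45)&(L[...,1]<55),'strap')
  fit((abs(L[...,2]-174)<5)&(abs(L[...,0]-3)<6)&(L[...,1]>-74)&(L[...,1]<-54),'tongue')
"
```

```text
scene plate 3666 [3.0000e-04 6.0000e-04 6.3236e+01] res 0.62
scene strap 426 [ 2.070000e-02 -1.700000e-03  1.744775e+02] res 0.96
scene tongue 58 [ 1.028000e-01 -4.940000e-02  1.708886e+02] res 0.9
top plate 4482 [4.00000e-04 2.00000e-04 6.22253e+01] res 1.18
top strap 455 [ 3.430000e-02 -1.900000e-03  1.733581e+02] res 1.27
top tongue 60 [ 1.03400e-01 -6.32000e-02  1.68988e+02] res 1.16
```

The averaged fits put the strap at 0.002 rad (level) and the lever at about 0.03, so I hand in.

```bash
python3 -c "
from plant import ctrl
print(ctrl.hand_in())"
```

```text
the job is handed in; nothing more can be done
None
```

I handed the job in: the rack is home against the back stop, the strap measures level on the tube caps, the cam lever is down at its stop and the arm is clear. I couldn't measure the pad force directly, and the hand-in returned no verdict.

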